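# Switch the ball sorter to its other chute and feed the balls

## Task

Switch the ball sorter over: push down the raised end of its seesaw gate with the fingertips so that the gate rocks over its pivot onto the other side, and then push the shutter block on the feed ramp sideways until it is fully open, so that all three waiting steel balls run down into the tray on the newly lowered side. Do not touch or pick up the balls themselves, and leave the other things on the bench where they are.

Things in the scene. Friction and masses are not known exactly. Their poses are not given: they have to be found in the camera images.
- sorter: Fixed ball sorter on an aluminium base plate 300 x 480 x 12 mm. Origin on the bench surface straight below the gate's pivot axis, near its ramp end; x points from the gate to the feed ramp (away from the robot at zero yaw), y to the sorter's left, z up. The plate spans x -110 to +190, y -240 to +240 mm. The gate pivots about an axis along x at z 85 mm.
- ramp_end (a point): Lower end of the feed ramp's floor, over the middle of the gate: sorter x 17, y 0, z 103 mm. The ramp, a channel 24 mm wide inside, 32 outside, walls 18 mm high, rises from here along +x to x 175 mm (floor z 135 mm).
- tray_left (a point): Centre of the floor of the left (+y) open black catch tray under the gate's left end: sorter x -20, y 168, z 16 mm. Tray 120 (x) x 120 (y) mm outside, walls 4 mm thick, up to z 52 mm, the outer end wall up to z 91 mm.
- tray_right (a point): The same for the right (-y) tray: sorter y -168 mm.
- gate (a joint): Angle (rad) of the seesaw gate, a trough 216 mm long, 64 mm wide inside (x -52 to 12), along y. Positive: left (+y) end up, balls run off to the right (-y) tray; negative: the reverse. Stops at -0.25 and 0.25. The steel counterweight (40 mm across, 40 long, robot side, mid-length, top 75 mm above the pivot) topples it to the nearer stop, where it stays. Under 2 N down on the raised pad rocks it over.
- pad_left (a point): Centre of the top face of the flat press pad, 40 (x) x 40 (y) x 4 mm, at the gate's left (+y) end, on the side away from the ramp; it moves with the gate. At sorter x -74 mm and, with the gate level, y +95 mm, z 115 mm: at about z 138 mm when that end is up, z 91 mm when down.
- pad_right (a point): The same for the pad at the gate's right (-y) end: sorter x -74 mm, y -95 mm.
- shutter (a joint): Travel (m) of the shutter across the feed ramp: 0 closed, 0.045 fully open at its stop; it slides along the sorter's +y (to its left), stays where it is left, and takes about 2 N to push. The balls are set free from about 0.025 on.
- shutter_block (a point): Centre of the black shutter block, 14 (x) x 26 (y) x 40 (z) mm, which stands above the ramp at sorter x 75 mm, z 161 mm (bottom z 141, top z 181 mm; ramp walls there reach z 133 mm) and moves with the shutter; at y 0 when closed. Push on its right (-y) face.
- ball0_center (a point): Centre of the foremost 20 mm steel ball (33 g) queuing on the ramp behind the shutter, top of the ball at z 137 mm at the start.
- ball1_center (a point): Centre of the middle 20 mm steel ball (33 g) queuing on the ramp behind the shutter, top of the ball at z 141 mm at the start.
- ball2_center (a point): Centre of the last 20 mm steel ball (33 g) queuing on the ramp behind the shutter, top of the ball at z 145 mm at the start.
- lens_post: Bystander: lens on a post, 100 mm high, base 32 mm across, standing on the sorter's plate behind the left tray. Origin under its foot.
- objective: Bystander: steel microscope objective, 29 mm across, 46 mm high, on the sorter's plate behind the right tray. Origin under its foot.
- lens_ring: Bystander: black lens ring, 36 mm across, 8 mm high, lying on the sorter's plate beside the counterweight. Origin at its underside.
- driver: Bystander: screwdriver, 160 mm long, lying on the bench on the robot's side of the sorter. Origin under its middle, handle towards its -x.
- jar: Bystander: closed clear jar, 44 mm across, 55 mm high, on the bench on the robot's side of the sorter. Origin under its foot.
- bracket: Bystander: aluminium angle bracket, 50 x 40 x 50 mm, on the bench to the right. Origin under its base.
- cup: Bystander: white cup, 64 mm across, 70 mm high, on the bench to the left. Origin under its foot.

How it is judged:
By the outcome, as a careful person would: the job done as asked, in the order asked, and still so for the second after the job is handed in, with the robot touching nothing.
It also fails if it takes over 42 s, if anything falls off the work surface, if the arm or the gripper's body presses on something with over 40 N, if the wrist force passes 120 N, or if a joint passes its speed limit or range.

## Robot

A 7-joint arm with a two-finger parallel gripper is mounted at the origin on the work surface. World frame = base frame: x ahead of the robot, y to its left, z up, the work surface at z = 0. Lengths are in m, angles in rad, forces in N, time in s.
With the tool pointing down it reaches from about 0.35 to 0.9 m from the base axis. Payload 8.1 kg.
Tool frame: the origin (TCP) lies on the centre line of the jaws, within the pads' length; the fingertips stand 17 mm ahead of it and the grasp point (between the pads) lies 2 mm behind it; z points along the fingers, y is the direction in which the jaws open and shut (so a half turn about z gives the same grasp; the last joint's range is limited). The gripper opens to 92 mm and grips with 3 to 60 N. Pads are 19 mm wide; open, the fingers measure 130 mm over their backs; the gripper's body (75 mm by 190 mm) begins 47 mm behind the grasp point.
Start: joints at [-1.313, 0.434, 0.025, 1.573, -0.012, 1.134, -0.075], TCP at [0.221, 0.585, 0.244] pointing down, gripper open.
Joint ranges: [-2.62, 2.62], [-0.44, 2.09], [-1.27, 1.32], [0.08, 2.57], [-1.32, 4.46], [0.12, 2], [-2.74, 2.74]. Speed limits (rad/s): [2.22, 2.22, 3.01, 3.01, 3.14, 3.14, 3.14].

## Interface

Orientations are given as a rotation vector (axis times angle).
In Python, from cell import arm gives the robot as it stands.
- The arm moves only by the shell command python3 -m creep 'ROWS' [FORCE]. ROWS is JSON, a list that holds one entry, the list of rows, each a list of 7 numbers: the shift along the world's x, y, z in cm, then the turn, a rotation vector about the world's x, y, z in degrees, then the opening, from -1 (shut) to 1 (fully open), so that 0 is half open. In form: [[[tx, ty, tz, ax, ay, az, jaw], ...]]. A call has 1 to 5 rows; each row is the pose to reach, as a shift and turn from the pose commanded when the call began; what a row does not reach only later rows make up. A row lasts 1/10 s, in which the tool goes at most 50 mm and 8.59 degrees, less where a joint would pass 70% of its speed; a pose out of reach is approached as far as the arm can. A call with a gripper value outside its range is refused whole. The fingers move at their own pace and stop on an object; FORCE is the grip in N (left out, the last holds). Time passes only in rows, so rows that repeat a pose let the fingers close. It gives the time, the measured TCP pose, the force and the opening at its end, in the units of the state.
- arm.observe(): the state, without advancing time (a new reading comes with each control period).
- arm.get_image(name): name is "scene" or "side" or "wrist"; returns the picture (420x560x3 uint8, red, green, blue); there is no depth.
- arm.camera_model(name): a dict with "vfov" (degrees; the focal length in pixels is half the picture's height over the tangent of half this angle, whatever the lens; pixels are square), "cx", "cy" (the principal point, pixels), "cam_to_world" (4x4, takes a point from camera to world coordinates); the wrist camera has in their place "T_tool_cam" (4x4, takes a point from camera to tool coordinates, whose origin is the TCP and whose axes are the flange's). Camera axes: x right, y down, z forward; pixel columns grow to the right and rows downward; lengths in m; the calibration is good to about 2 mm. A picture is of the moment at which its call begins: read the wrist's pose just before it. camera_model takes no time and is no camera call.
- arm.sign_off(): hands the job in, once; it reports no verdict.
The state is a dict: "clock": time; "joints": joint angles; "dq": joint speeds; "joint_efforts": joint torques, N m; "position": TCP position; "ee_rot": TCP orientation; "force": force on the tool from outside, world axes, zero at the start; "ft_torque": the same for the moment, N m; "width": opening from 0.0 (shut) to 1.0 (fully open).
Only numpy, scipy, OpenCV 4.12 (cv2) and the standard library are available. Lean on these libraries where they do the work, as an engineer would, in place of code of your own. Each camera call takes 0.05 s, during which the arm holds its last target.

## Working session

There is one attempt and no reset: what is moved stays moved. The work goes in short steps, Python scripts to look and compute and a shell command to move; the robot and the scene stay as the last step left them, time stands still between calls to the robot, and variables do not carry over. Pictures are saved under pics/ and viewed, and the job is handed in when it is done.

```bash
mkdir -p pics; ls; python3 - <<'E'
from cell import arm
import cv2,json
print(arm.observe())
for n in ("scene","side","wrist"):
    im=arm.get_image(n); cv2.imwrite(f"pics/{n}0.png",im[:,:,::-1]); print(n,arm.camera_model(n))
E
```

```text
pics
{'clock': 0.0, 'joints': array([-1.31259268,  0.43518701,  0.02499239,  1.57411618, -0.01158292,
        1.13396361, -0.07508275]), 'dq': array([ 0.00153265,  0.00063231,  0.00050786,  0.00016501,  0.00029094,
        0.00066422, -0.00099877]), 'joint_efforts': array([-1.97175827e-04, -6.67846155e+01,  9.84574556e-01, -3.14482570e+01,
       -6.07620575e-02,  4.26762085e-02,  2.03870422e-04]), 'position': array([0.2205382 , 0.58428213, 0.24296014]), 'ee_rot': array([-5.63756978e-01, -3.09047969e+00,  2.39579594e-03]), 'force': array([-1.20678361,  0.49017786,  1.18375544]), 'ft_torque': array([ 0.00584032,  0.04763085, -0.03126987]), 'width': 0.998528379532142}
scene {'vfov': 53.02523837013829, 'cx': 276.3445633657251, 'cy': 213.6374937946054, 'cam_to_world': array([[-0.47466042,  0.47795701, -0.73909038,  1.44707046],
       [ 0.88014666,  0.26373145, -0.39469935,  0.44886603],
       [ 0.00627206, -0.83785609, -0.54585514,  0.78075336],
       [ 0.        ,  0.        ,  0.        ,  1.        ]])}
side {'vfov': 47.26436210748926, 'cx': 282.1827532428407, 'cy': 211.68872428512606, 'cam_to_world': array([[ 0.9754906 , -0.143962  ,  0.16641223,  0.27557395],
       [-0.21951622, -0.5844872 ,  0.78114489, -1.34141912],
       [-0.01518936, -0.79852968, -0.60176377,  1.15337254],
       [ 0.        ,  0.        ,  0.        ,  1.        ]])}
wrist {'vfov': 59.70020856570909, 'cx': 275.3415494059369, 'cy': 214.04322161961264, 'T_tool_cam': array([[ 1.45994534e-04, -9.68100441e-01, -2.50562397e-01,
         6.73641666e-02],
       [ 9.99999875e-01,  2.61330118e-04, -4.27036488e-04,
         9.75462662e-05],
       [ 4.78893713e-04, -2.50562303e-01,  9.68100358e-01,
        -1.41741061e-01],
       [ 0.00000000e+00,  0.00000000e+00,  0.00000000e+00,
         1.00000000e+00]])}
```

View pics/scene0.png

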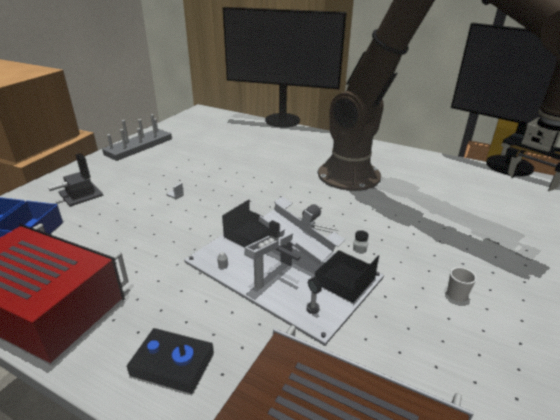

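View pics/side0.png

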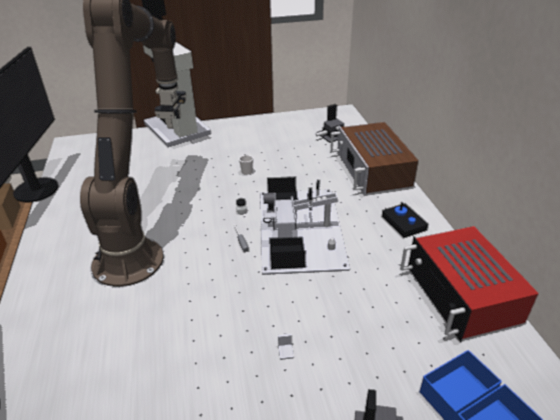

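View pics/wrist0.png

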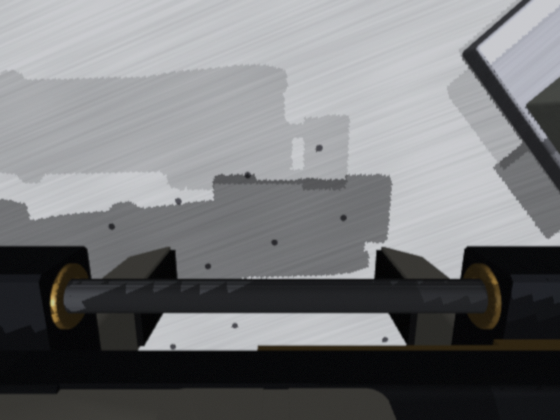

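```bash
python3 - <<'E'
import cv2
a=cv2.imread("pics/scene0.png")[190:345,175:395]; cv2.imwrite("pics/scene0z.png",cv2.resize(a,(792,558),interpolation=cv2.INTER_CUBIC))
a=cv2.imread("pics/side0.png")[160:280,220:360]; cv2.imwrite("pics/side0z.png",cv2.resize(a,(700,600),interpolation=cv2.INTER_CUBIC))
E
```

```text
(no output)
```

View pics/scene0z.png

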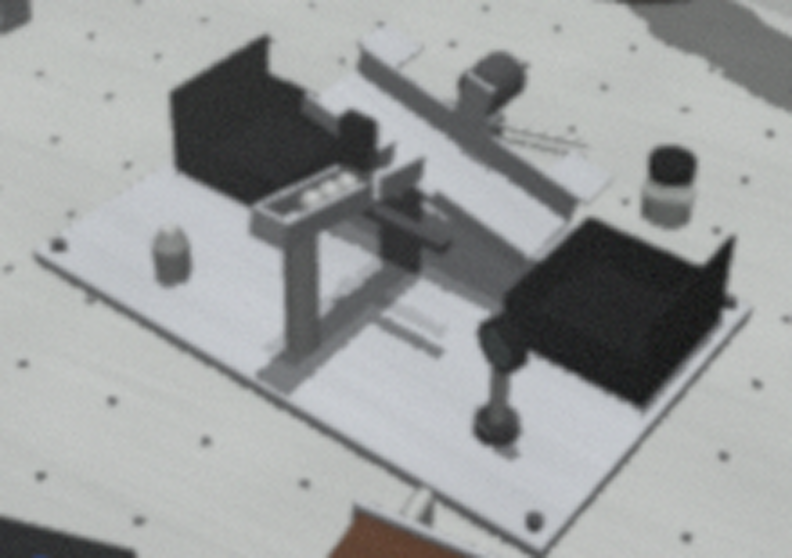

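View pics/side0z.png

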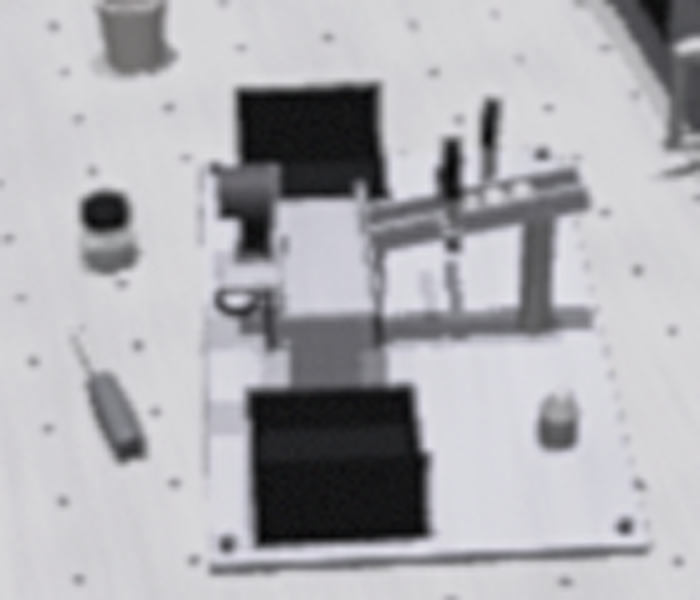

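```bash
cat > h.py <<'E'
import numpy as np
from cell import arm
def ray(n,uv,T=None):
    m=arm.camera_model(n); f=210/np.tan(np.radians(m['vfov']/2))
    C=m['cam_to_world'] if T is None else T
    d=np.array([(uv[0]-m['cx'])/f,(uv[1]-m['cy'])/f,1.]); return C[:3,3],C[:3,:3]@d
def onz(n,uv,z,T=None):
    o,d=ray(n,uv,T); return o+d*(z-o[2])/d[2]
def proj(n,P,T=None):
    m=arm.camera_model(n); f=210/np.tan(np.radians(m['vfov']/2))
    C=m['cam_to_world'] if T is None else T
    p=C[:3,:3].T@(np.array(P)-C[:3,3]); return m['cx']+f*p[0]/p[2],m['cy']+f*p[1]/p[2]
E
python3 - <<'E'
from h import *
sc=lambda u,v:(u/3.6+175,v/3.6+190)
sd=lambda u,v:(u/5+220,v/5+160)
for k,p in {'+-':(38,253),'++':(545,551),'-+':(750,309)}.items(): print('scene',k,onz('scene',sc(*p),.012).round(4))
for k,p in {'--':(210,568),'+-':(650,545),'-+':(202,165),'screw--':(227,543),'screw+-':(625,525),'screw++':(542,153)}.items(): print('side',k,onz('side',sd(*p),.012).round(4))
for k,p in {'s+-':(58,244),'s++':(535,521),'s-+':(730,302)}.items(): print('scene',k,onz('scene',sc(*p),.012).round(4))
E
```

```text
scene +- [ 0.7459 -0.2181  0.012 ]
scene ++ [0.8259 0.2487 0.012 ]
scene -+ [0.539  0.2969 0.012 ]
side -- [ 0.4487 -0.1825  0.012 ]
side +- [ 0.7441 -0.231   0.012 ]
side -+ [0.5314 0.2883 0.012 ]
side screw-- [ 0.4646 -0.1614  0.012 ]
side screw+- [ 0.734  -0.2082  0.012 ]
side screw++ [0.8113 0.237  0.012 ]
scene s+- [ 0.7293 -0.2113  0.012 ]
scene s++ [0.8067 0.2337 0.012 ]
scene s-+ [0.5385 0.2812 0.012 ]
```

```bash
python3 -m creep '[[[1.5,-4,2,0,0,-5.3,-1],[3.5,-8,4,0,0,-10.6,-1],[6,-12,6,0,0,-15.9,-1],[8.5,-16.2,8,0,0,-21.2,-1],[11,-20.5,9,0,0,-26.5,-1]]]' 20
python3 -m creep '[[[2.4,-4.1,0.6,0,0,-5.3,-1],[4.8,-8.2,1.2,0,0,-10.6,-1],[7.2,-12.3,1.8,0,0,-15.9,-1],[9.6,-16.4,2.3,0,0,-21.2,-1],[12,-20.5,2.7,0,0,-26.5,-1]]]'
python3 -m creep '[[[2.5,-4.2,0,0,0,-5.2,-1],[5,-8.4,0,0,0,-10.4,-1],[7.5,-12.6,0,0,0,-15.6,-1],[10,-16.8,0,0,0,-20.8,-1],[12.5,-21,0,0,0,-26,-1]]]'
python3 -m creep '[[[0,0,0,0,0,0,-1],[0,0,0,0,0,0,-1],[0,0,0,0,0,0,-1]]]'
python3 - <<'E'
from h import *
import cv2
s=arm.observe(); print(s['clock'],s['position'],s['ee_rot'],s['width'],s['force'])
np.savez('w1.npz',p=s['position'],r=s['ee_rot'])
im=arm.get_image('wrist'); cv2.imwrite('pics/wrist1.png',im[:,:,::-1])
E
```

```text
clock: 0.65
position: [0.3291, 0.3825, 0.3341]
ee_rot: [1.262, 2.877, 0.003]
force: [0.8, 0.2, 0.9]
width: 0.615
clock: 1.15
position: [0.4489, 0.1769, 0.3601]
ee_rot: [-1.888, -2.511, -0.001]
force: [-0.5, 0.8, -0.6]
width: 0.18
clock: 1.65
position: [0.5739, -0.0329, 0.3597]
ee_rot: [-2.404, -2.022, -0.0]
force: [1.4, 0.5, -0.2]
width: 0.007
clock: 1.95
position: [0.573, -0.03, 0.3594]
ee_rot: [-2.398, -2.028, 0.0]
force: [-0.4, 1.5, 0.5]
width: 0.007
1.95 [ 0.57301869 -0.03003087  0.35939127] [-2.39814725e+00 -2.02771917e+00  3.21049307e-04] 0.006797297242682236 [-0.35868868  1.51389667  0.46210472]
```

View pics/wrist1.png

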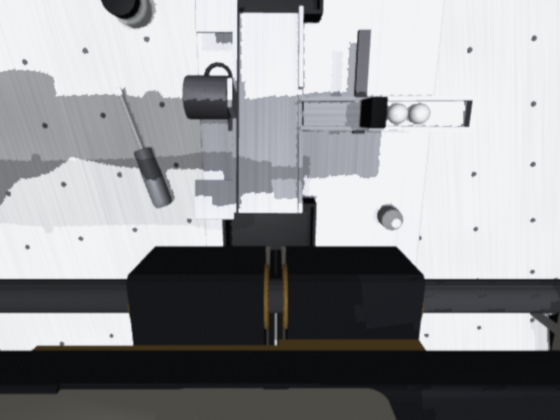

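```bash
python3 - <<'E'
import cv2
a=cv2.imread("pics/wrist1.png")[60:230,180:480]; cv2.imwrite("pics/wrist1z.png",cv2.resize(a,(800,453),interpolation=cv2.INTER_CUBIC))
E
python3 - <<'E'
from h import *
from scipy.spatial.transform import Rotation as R
d=np.load('w1.npz'); T=np.eye(4); T[:3,:3]=R.from_rotvec(d['r']).as_matrix(); T[:3,3]=d['p']
T=T@arm.camera_model('wrist')['T_tool_cam']; np.save('T1.npy',T)
O=np.array([.5986,.042]); yaw=np.radians(-9.7); M=np.array([[np.cos(yaw),-np.sin(yaw)],[np.sin(yaw),np.cos(yaw)]])
S=lambda P:((P[:2]-O)@M*1000).round(1)
for k,uv,z in [('pad outer L',(195,218),.1425),('pad outer R',(235,218),.1425),('ball0',(397,113),.127),('ball1',(419,113),.131),('ramp far -y',(470,127),.153),('ramp far +y',(470,99),.153),('ramp near +y',(302,98),.121),('ramp near -y',(302,130),.121),('blk top +y,-x',(363,98),.181),('blk top -y+x',(387,127),.181)]:
    P=onz('wrist',uv,z,T); print(k,P.round(4),S(P))
E
```

```text
pad outer L [ 0.4872 -0.0458  0.1425] [ -95.1 -105.3]
pad outer R [ 0.5272 -0.0525  0.1425] [ -54.4 -105.2]
ball0 [0.7029 0.0224 0.127 ] [106.2  -1.8]
ball1 [0.7228 0.019  0.131 ] [126.3  -1.8]
ramp far -y [ 7.602e-01 -4.000e-04  1.530e-01] [166.5 -14.5]
ramp far +y [0.7611 0.0246 0.153 ] [163.1  10.2]
ramp near +y [0.6132 0.0521 0.121 ] [12.7 12.4]
ramp near -y [0.6086 0.0215 0.121 ] [ 13.3 -18.5]
blk top +y,-x [0.6588 0.0411 0.181 ] [59.5  9.3]
blk top -y+x [0.6764 0.0143 0.181 ] [ 81.4 -14.2]
```

View pics/wrist1z.png

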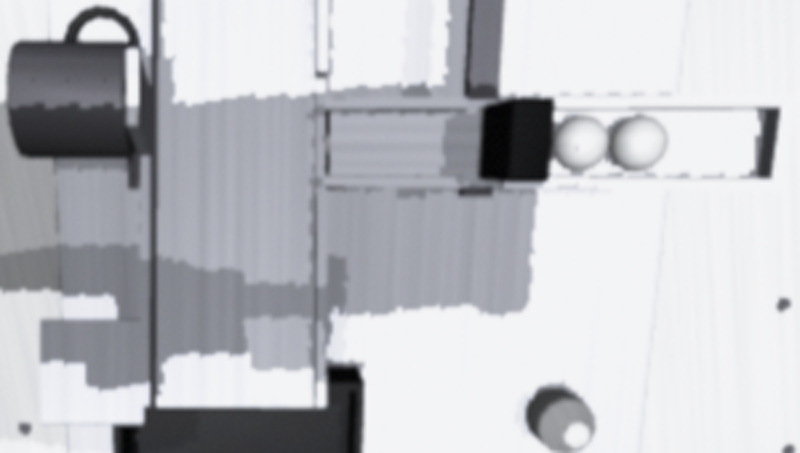

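```bash
python3 -m creep '[[[-2.5,-0.2,-3,0,0,0,-1],[-5,-0.4,-7,0,0,0,-1],[-6.6,-0.6,-11,0,0,0,-1],[-6.6,-0.6,-15,0,0,0,-1],[-6.6,-0.6,-17.5,0,0,0,-1]]]'
python3 -m creep '[[[0,0,0,0,0,0,-1],[0,0,0,0,0,0,-1]]]'
python3 - <<'E'
from h import *
import cv2
s=arm.observe(); print(s['clock'],s['position'],s['ee_rot'])
for n,(a,b,c,d) in {'scene':(190,345,175,395),'side':(160,280,220,360)}.items():
    im=arm.get_image(n); cv2.imwrite(f'pics/{n}2.png',cv2.resize(im[a:b,c:d,::-1],(700,600 if n=='side' else 493),interpolation=cv2.INTER_CUBIC))
E
```

```text
clock: 2.5
position: [0.5054, -0.0353, 0.1828]
ee_rot: [-2.396, -2.029, 0.001]
force: [-0.0, -0.4, 0.2]
width: 0.007
clock: 2.7
position: [0.5075, -0.0364, 0.1855]
ee_rot: [-2.399, -2.028, -0.0]
force: [0.7, 0.3, 0.6]
width: 0.007
2.7 [ 0.50750074 -0.03642714  0.18549053] [-2.39919020e+00 -2.02805056e+00 -2.67991543e-04]
```

View pics/scene2.png

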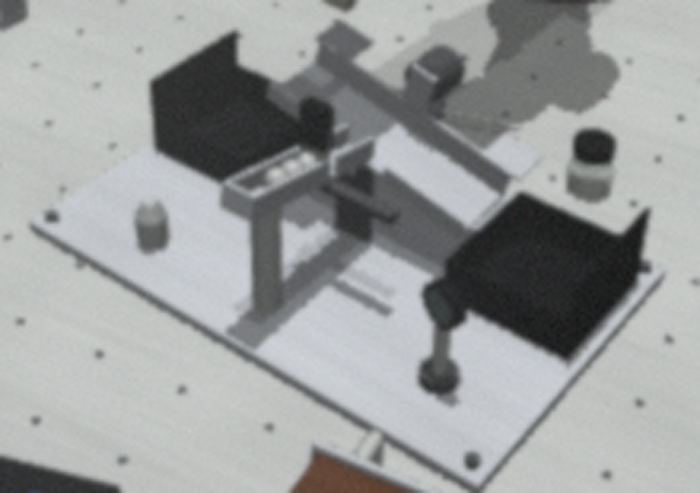

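View pics/side2.png

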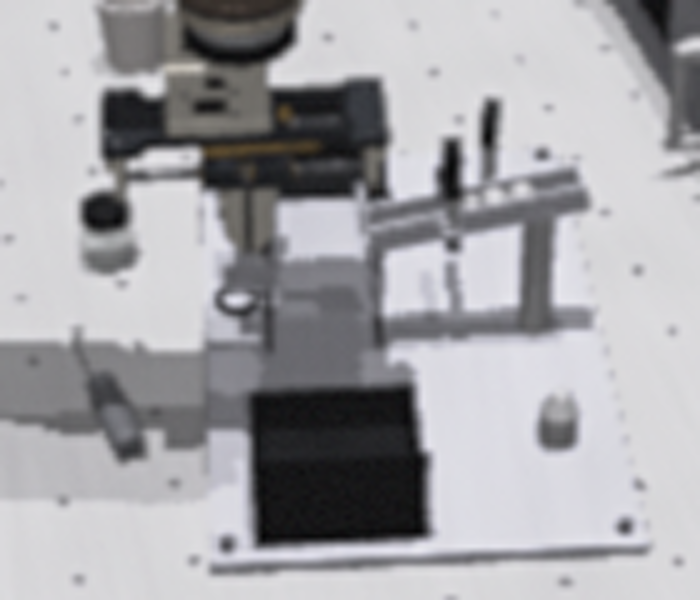

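```bash
python3 -m creep '[[[0,0,-1,0,0,0,-1],[0,0,-2,0,0,0,-1],[0,0,-3,0,0,0,-1],[0,0,-3.6,0,0,0,-1],[0,0,-4.2,0,0,0,-1]]]'
python3 -m creep '[[[0,0,-0.6,0,0,0,-1],[0,0,-1.2,0,0,0,-1],[0,0,-1.8,0,0,0,-1],[0,0,-2.4,0,0,0,-1],[0,0,-2.8,0,0,0,-1]]]'
python3 -m creep '[[[0,0,0,0,0,0,-1],[0,0,0,0,0,0,-1],[0,0,0,0,0,0,-1]]]'
python3 - <<'E'
from h import *
import cv2
s=arm.observe(); print(s['clock'],s['position'],s['force'])
for n,(a,b,c,d) in {'scene':(190,345,175,395),'side':(160,280,220,360)}.items():
    im=arm.get_image(n); cv2.imwrite(f'pics/{n}3.png',cv2.resize(im[a:b,c:d,::-1],(700,600 if n=='side' else 493),interpolation=cv2.INTER_CUBIC))
E
```

```text
clock: 3.3
position: [0.5071, -0.0374, 0.142]
ee_rot: [-2.401, -2.026, 0.001]
force: [0.4, -0.6, 0.4]
width: 0.007
clock: 3.8
position: [0.5072, -0.0373, 0.1142]
ee_rot: [-2.401, -2.026, 0.0]
force: [-0.1, -0.2, 1.0]
width: 0.005
clock: 4.1
position: [0.5076, -0.0373, 0.115]
ee_rot: [2.401, 2.026, 0.001]
force: [-1.2, 0.5, 0.2]
width: 0.002
4.1 [ 0.50756109 -0.03728801  0.1149842 ] [-1.16863234  0.47665777  0.16799382]
```

View pics/scene3.png

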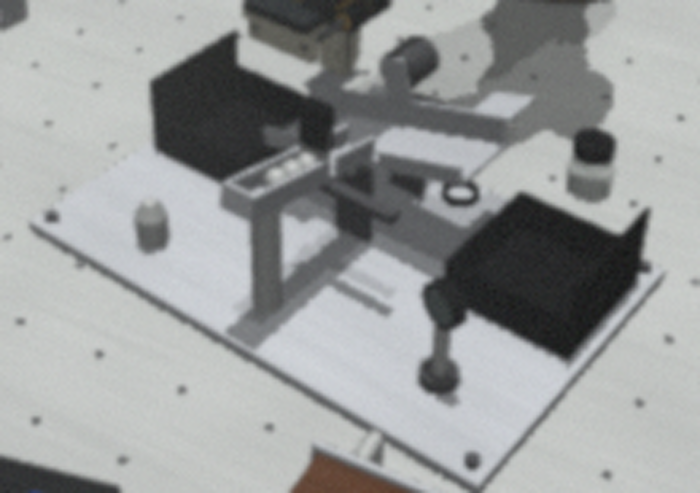

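View pics/side3.png

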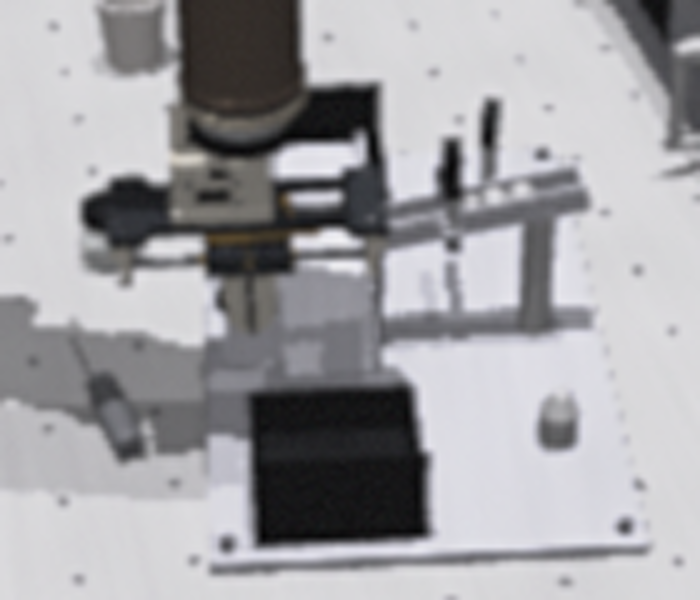

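```bash
python3 -m creep '[[[0,0,3,0,0,0,-1],[0,0,7,0,0,0,-1],[0,0,11,0,0,0,-1],[4,0.7,12,0,0,0,-1],[8,1.4,12,0,0,0,-1]]]'
python3 -m creep '[[[4,0.6,0,0,0,0,-1],[7.8,1.3,0,0,0,0,-1],[7.8,1.3,-2,0,0,0,-1],[7.8,1.3,-4,0,0,0,-1],[7.8,1.3,-6.2,0,0,0,-1]]]'
python3 -m creep '[[[0,0,0,0,0,0,-1],[0,0,0,0,0,0,-1]]]'
python3 - <<'E'
from h import *
import cv2
s=arm.observe(); print(s['clock'],s['position'],s['force'])
np.savez('w4.npz',p=s['position'],r=s['ee_rot'])
im=arm.get_image('wrist');cv2.imwrite('pics/wrist4.png',im[:,:,::-1])
for n,(a,b,c,d) in {'scene':(190,345,175,395),'side':(160,280,220,360)}.items():
    im=arm.get_image(n); cv2.imwrite(f'pics/{n}4.png',cv2.resize(im[a:b,c:d,::-1],(700,600 if n=='side' else 493),interpolation=cv2.INTER_CUBIC))
E
```

```text
clock: 4.7
position: [0.5894, -0.0229, 0.2383]
ee_rot: [2.399, 2.025, 0.009]
force: [0.4, 0.0, -0.2]
width: 0.002
clock: 5.2
position: [0.6657, -0.0103, 0.1721]
ee_rot: [2.4, 2.026, 0.0]
force: [0.0, 0.8, -0.2]
width: 0.004
clock: 5.4
position: [0.6653, -0.0103, 0.1731]
ee_rot: [-2.401, -2.026, 0.001]
force: [-0.3, -0.2, 0.7]
width: 0.006
5.4 [ 0.66532723 -0.01031589  0.17311848] [-0.27315191 -0.24315816  0.65006688]
```

View pics/scene4.png

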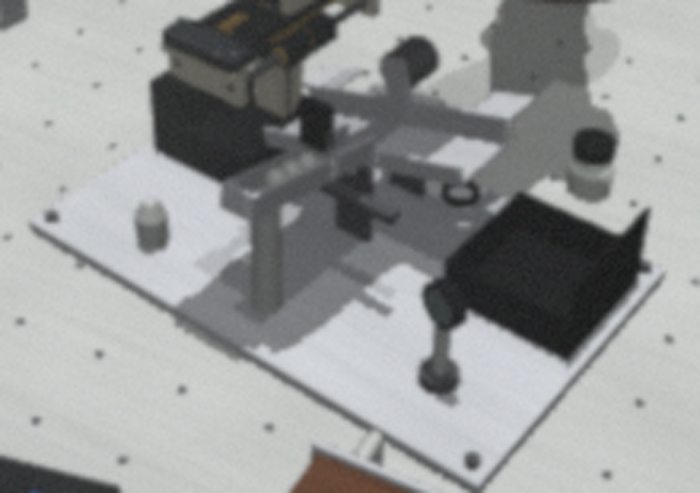

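View pics/side4.png

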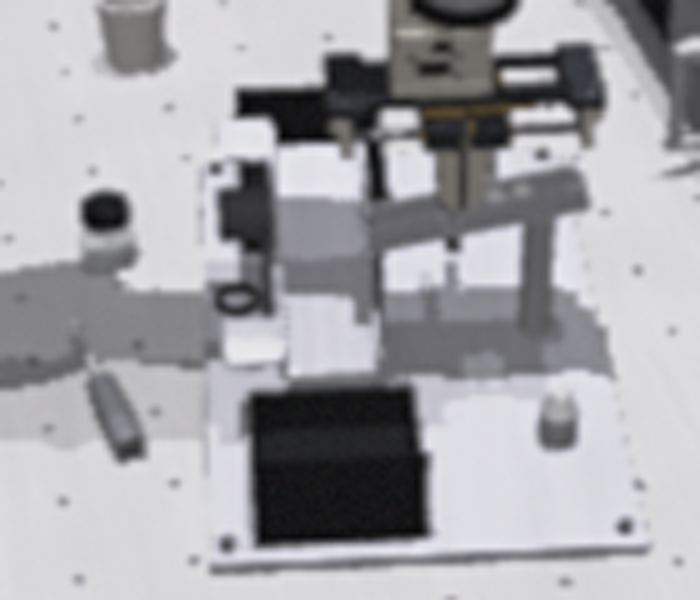

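View pics/wrist4.png

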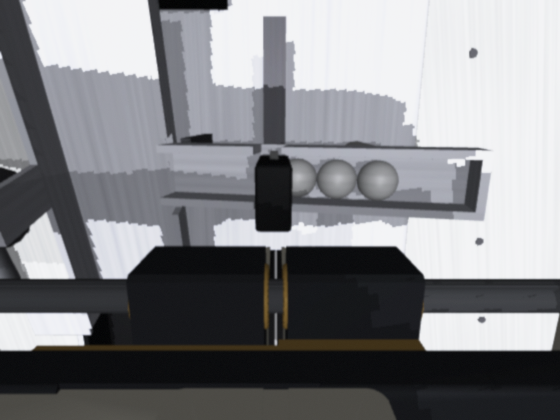

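```bash
python3 -m creep '[[[0.17,1,0,0,0,0,-1],[0.34,2,0,0,0,0,-1],[0.51,3,0,0,0,0,-1],[0.68,4,0,0,0,0,-1],[0.82,4.8,0,0,0,0,-1]]]'
python3 -m creep '[[[0.08,0.5,0,0,0,0,-1],[0.15,0.9,0,0,0,0,-1],[0.19,1.1,0,0,0,0,-1]]]'
python3 -m creep '[[[0.03,0.15,0,0,0,0,-1],[0.05,0.3,0,0,0,0,-1]]]'
python3 - <<'E'
from h import *
import cv2
s=arm.observe(); print(s['clock'],s['position'],s['force'])
im=arm.get_image('wrist');cv2.imwrite('pics/wrist5.png',im[:,:,::-1])
E
```

```text
clock: 6.05
position: [0.6738, 0.0392, 0.1728]
ee_rot: [2.4, 2.027, 0.0]
force: [-0.3, -2.3, 0.9]
width: 0.005
clock: 6.35
position: [0.6753, 0.0482, 0.1727]
ee_rot: [2.401, 2.025, -0.002]
force: [-1.4, -5.5, 1.9]
width: 0.006
clock: 6.55
position: [0.6753, 0.0484, 0.1727]
ee_rot: [2.402, 2.022, -0.005]
force: [-2.7, -11.1, 2.2]
width: 0.008
6.55 [0.67529334 0.04838477 0.172725  ] [ -2.73746703 -11.10774855   2.1652155 ]
```

View pics/wrist5.png

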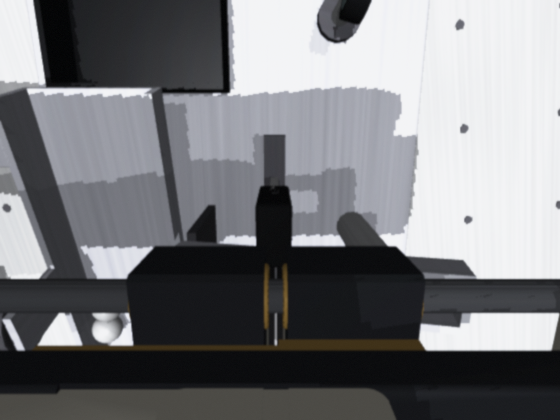

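```bash
python3 -m creep '[[[-0.17,-1,0,0,0,0,-1],[-0.34,-2,0,0,0,0,-1],[-0.5,-3,0,0,0,0,-1],[-0.5,-3,3,0,0,0,-1],[-0.5,-3,7,0,0,0,-1]]]'
python3 -m creep '[[[0,0,4,0,0,0,-1],[0,-3,8,0,0,0,-1],[-4,-6,10,0,0,0,-1],[-6,-8,10,0,0,0,-1],[-8,-9,10,0,0,0,-1]]]'
python3 -m creep '[[[0,0,0,0,0,0,-1],[0,0,0,0,0,0,-1],[0,0,0,0,0,0,-1],[0,0,0,0,0,0,-1]]]'
python3 - <<'E'
from h import *
import cv2
s=arm.observe(); print(s['clock'],s['position'],s['force'])
np.savez('w6.npz',p=s['position'],r=s['ee_rot'])
im=arm.get_image('wrist');cv2.imwrite('pics/wrist6.png',im[:,:,::-1])
for n,(a,b,c,d) in {'scene':(190,345,175,395),'side':(160,280,220,360)}.items():
    im=arm.get_image(n); cv2.imwrite(f'pics/{n}6.png',cv2.resize(im[a:b,c:d,::-1],(700,600 if n=='side' else 493),interpolation=cv2.INTER_CUBIC))
E
```

```text
clock: 7.1
position: [0.6694, 0.0209, 0.2416]
ee_rot: [-2.4, -2.023, 0.005]
force: [1.1, 0.3, -0.1]
width: 0.006
clock: 7.6
position: [0.5895, -0.072, 0.3441]
ee_rot: [2.404, 2.02, 0.002]
force: [-0.2, 0.0, 0.3]
width: 0.007
clock: 8.0
position: [0.5916, -0.0674, 0.3423]
ee_rot: [-2.399, -2.028, 0.001]
force: [0.1, 0.0, -0.8]
width: 0.01
8.0 [ 0.59155949 -0.06739471  0.34228661] [ 0.0950566   0.01504834 -0.76612189]
```

View pics/scene6.png

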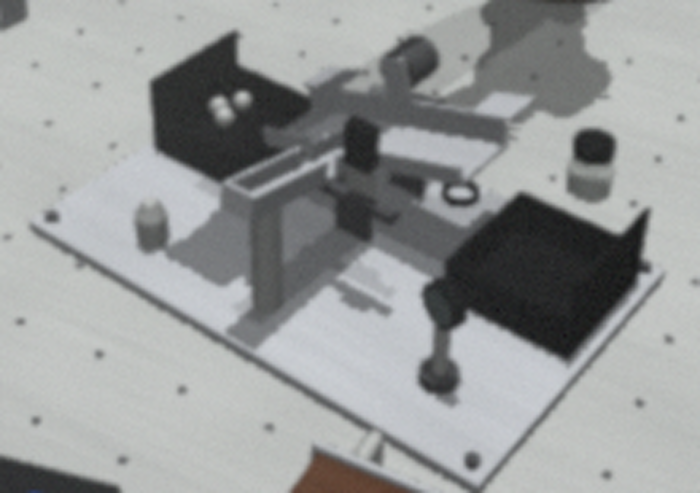

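View pics/side6.png

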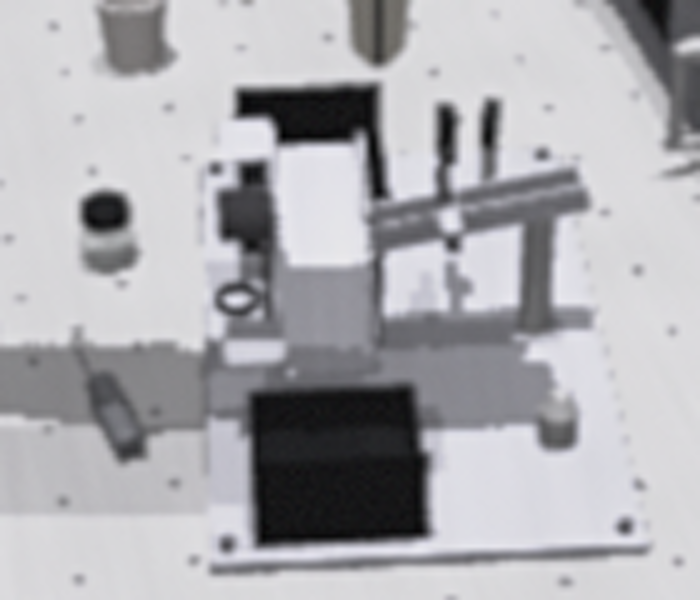

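View pics/wrist6.png

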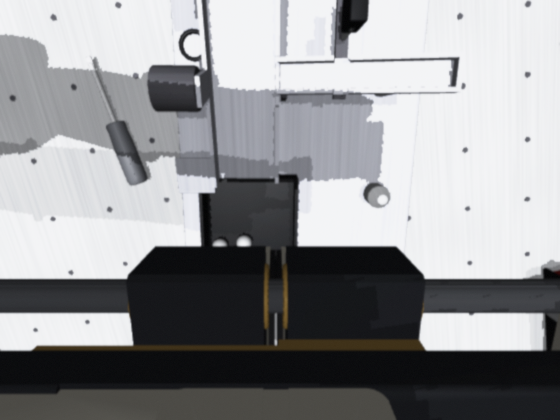

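```bash
python3 - <<'E'
import cv2
from h import *
from scipy.spatial.transform import Rotation as R
d=np.load('w6.npz'); T=np.eye(4); T[:3,:3]=R.from_rotvec(d['r']).as_matrix(); T[:3,3]=d['p']
T=T@arm.camera_model('wrist')['T_tool_cam']
M=R.from_euler('z',-9.7,degrees=True).as_matrix()
for y in (28,32,34):
  for z in (.141,.181):
    P=np.array([.5986,.042,0])+M@np.array([.0745,y/1000-.002,z]); print(y,z,np.round(proj('wrist',P,T),1))
a=cv2.imread('pics/wrist6.png')[0:110,270:470]; cv2.imwrite('pics/wrist6z.png',cv2.resize(a,(800,440),interpolation=cv2.INTER_CUBIC))
E
```

```text
28 0.141 [349.3  37.9]
28 0.181 [359.6  26.5]
32 0.141 [349.5  32.8]
32 0.181 [359.9  20.7]
34 0.141 [349.6  30.3]
34 0.181 [360.1  17.8]
```

View pics/wrist6z.png

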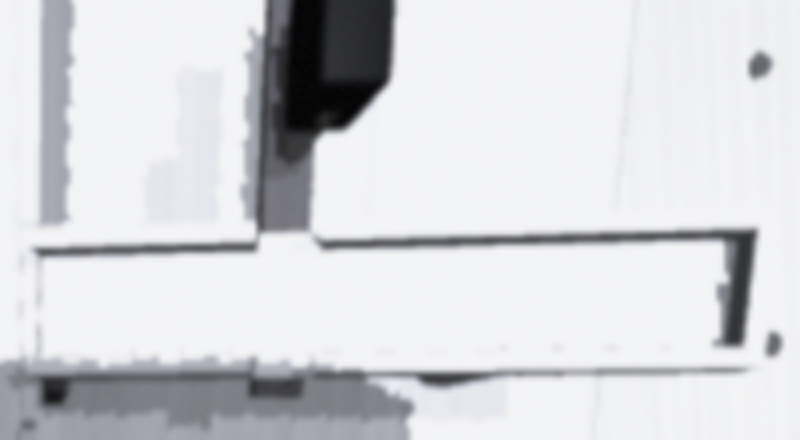

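```bash
python3 -c "
from cell import arm
print(arm.observe()['force']); print(arm.sign_off())"
```

```text
[-0.31151363 -0.22698478  0.27578021]
the job is handed in; nothing more can be done
None
```

The sorter is switched over, and all three balls ran down into the right tray. I handed the job in at about 8 s.

- **Gate:** The right end was up at the start. I pressed the right pad down with the closed fingertips until the gate toppled, and the last pictures show the left end up.
- **Shutter:** I pushed the block to the left until it stopped moving, with the force rising to about 11 N. In the last wrist picture its right face sits 32 mm left of the ramp's centre line, which is where it belongs when fully open at 45 mm of travel.
- **Balls:** The last scene picture shows all three in the right tray. In the wrist picture the gripper hides one of them, so only two are visible there.
- **Rest of the bench:** The objective, lens post, lens ring, jar, driver and cup look unmoved in the last pictures. I didn't check the bracket again; it is outside the views I looked at, but the arm stayed away from it. The gripper ended clear of everything, with no contact force.

The first estimates of the plate's corners from the two fixed cameras disagreed by up to about 10 mm. I used their average, and the wrist camera then agreed with it to about 2 to 3 mm.

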